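# Set out the home-office desk

## Robot

A 7-joint arm with a two-finger parallel gripper is mounted at the origin on the work surface. World frame = base frame: x ahead of the robot, y to its left, z up, the work surface at z = 0. Lengths are in mm, angles in rad, forces in N, time in s.
With the tool pointing down it reaches from about 400 to 875 mm from the base axis. Payload 4.4 kg.
Tool frame: the origin (TCP) lies at the very end of the fingers, on their centre line; the grasp point (between the pads) lies ctrl.grip_point_offset behind it (ctrl.grip_point_offset is the distance from the TCP to the grasp point, in mm); z points along the fingers, y is the line along which they close (so a half turn about z gives the same grasp; the last joint's range is limited). The gripper opens to 85 mm and grips with 20 to 120 N. Pads are 22 mm wide; open, the fingers measure 114 mm over their backs; the gripper's body (76 mm by 85 mm) begins 54 mm behind the grasp point. The pads swing forward as they close: fully open they stand 13 mm farther back than shut.
Start: joints at [-1.266, 0.628, 0.038, 1.517, -0.027, 0.996, -0.02], TCP at [235.512, 605.848, 231.313] pointing down, gripper open.
Joint ranges: [-3.06, 3.06], [-0.37, 2.12], [-1.25, 1.32], [0.18, 2.47], [-1.1, 4.24], [0.23, 1.98], [-2.94, 2.94]. Speed limits (rad/s): [2.57, 2.57, 3.14, 3.14, 3.14, 3.14, 3.14].

## Interface

Orientations are given as [roll, pitch, yaw] about the fixed x, y, z axes, in that order (R = Rz(yaw) Ry(pitch) Rx(roll)).
In Python, from cell import read_state, cams, ctrl, models gives the robot as it stands. The module is installed in compiled form; this text tells all that it offers.
- The arm moves only by the tool tcp_steps, called after ">>>" as name(argument=value, ...), one argument or row to a line, values as JSON. Schema: {"type":"object","properties":{"increments":{"type":"object","properties":{"rows":{"type":"array","items":{"type":"array","items":{"type":"number"},"minItems":7,"maxItems":7},"minItems":1,"maxItems":12}},"additionalProperties":false,"required":["rows"]},"only":{"type":"string"},"quiet":{"type":"boolean"},"lines":{"type":"string"}},"required":["increments"],"additionalProperties":false}. increments is an object whose key "rows" holds a list of rows, 1 to 12 of them, each of 7 numbers: dx, dy, dz in shares of the most that a row can go, 1 being 50 mm, then a rotation vector rx, ry, rz in shares of 4 rad (1.0 is 4 rad), then the finger opening in mm; each row shifts and turns the commanded pose from where the row before left it, along the tool's axes as they then stand; what a row does not reach is not made up. A row lasts 1/10 s, in which the tool goes at most 50 mm and 0.15 rad, less where a joint would pass 70% of its speed; a pose out of reach is approached as far as the arm can. The fingers move at their own pace and stop on an object; the grip force is fixed at half the most. Time passes only in rows, so rows that do not move let the fingers close. The tool returns the time, the measured TCP pose, the force, the opening and the grip force at its end. only (a regular expression) keeps the lines of the reply that match it, lines (a string "A,B") keeps lines A to B, and quiet returns only ok. Shift and turn numbers lie between -1 and 1, and a call with a number outside is refused. Input that does not fit is refused with a message, and nothing moves.
- read_state(): the state, without advancing time (a new reading comes with each control period).
- cams.get_image(name): name is "scene" or "top"; returns (picture, depth): 400x640x3 uint8, blue, green, red; 400x640 float32, mm along the optical axis (not along the pixel's ray), 0 where there is no reading.
- cams.calibration(name): a dict with "fx", "fy", "cx", "cy" (pixels), "k1" (the pictures are not rectified: a ray, as slopes to the right and down, at radius r is drawn at 1 + k1 r^2 times it, then the intrinsics apply), "rvec" (rotation vector, rad) and "tvec" (3), from world to camera coordinates, as OpenCV has them. Camera axes: x right, y down, z forward; pixel columns grow to the right and rows downward; lengths in mm; the calibration is good to about 2 mm. A picture is of the moment at which its call begins. calibration takes no time and is no camera call.
- ctrl.finish_job(): hands the job in; it is judged then, once.
Trained networks look in the newest picture that a camera, given by its name, has taken for a name from the list of things; names that differ only in an ending like _2 or _b are one class to them, and where a whole thing is asked for, a point or a joint stands for the part that bears it (a point fixed in the world has none). Each returns a list of dicts, best first, with "confidence" (0 to 1); they miss things now and then, are a little off and sometimes report something else, mostly with a low value. They report only what shows in the picture. A call takes as long as a camera call.
- models.search_frame(thing, camera): "extent" ([left, top, right, bottom] in pixels, round what is visible of it).
- models.mark_of(thing, camera): "position" ([column, row] in pixels: a listed point, or the origin of a listed thing).
The state is a dict: "clock": time; "qpos": joint angles; "qd": joint speeds; "tau": joint torques, N m; "eef_pos": TCP position; "tool_rot": TCP orientation; "force": force on the tool from outside, world axes, zero at the start; "torque": the same for the moment, N m; "width": finger opening in mm; "gripper_force": force on a finger pad.
Only numpy, scipy, OpenCV 4.12 (cv2) and the standard library are available. Lean on these libraries where they do the work, as an engineer would, in place of code of your own. Each camera call takes 0.05 s, during which the arm holds its last target. There are 200 camera calls.

## Task

Set out the desk: lay the orange drive square on the middle of the silver dock and the white hub square on the middle of the drive, stand the blue cup upright in the middle of the cork coaster, and stand the potted plant upright on the desk midway between dock and coaster, in line with both. Lay the black mouse flat on the desk just to the right of the keyboard as seen from the robot, square with the keyboard and level with its middle, leaving a gap of about 40 mm. Leave the stapler and the phone where they are.

Things in the scene. Friction and masses are not known exactly. Their poses are not given: they have to be found in the camera images.
- keyboard: Black compact keyboard with grey keys, fixed to the desk, 110 (its x) by 290 (its y) by 22 mm high. Origin: centre of its underside. Its x points away from the robot (the long space bar is on the robot's side), its y to the left as seen from the robot, so its right-hand end is at y = -145 mm. It lies turned by up to 0.12 rad.
- dock: Silver docking station, a flat block fixed to the desk, 90 (its x) by 125 (its y) by 28 mm high, with a flat top. Origin: centre of its underside; z up. The coaster's centre always lies on the dock's own y axis, on its +y or -y side, 270 to 300 mm from the dock's centre.
- coaster: Round cork coaster fixed to the desk, 94 mm in diameter, 6 mm thick. Origin: centre of its underside.
- drive: Portable drive, orange with a dark panel on top, a loose flat block 56 (its x) by 100 (its y) by 20 mm high, about 190 g. Origin: centre of its underside; z up. Its long side goes along the dock's long side; either way round.
- hub: White USB hub with small blue ports in its long sides, a loose flat block 42 (its x) by 70 (its y) by 18 mm high, 70 g. Origin: centre of its underside; z up. Its long side goes along the drive's long side; either way round.
- mouse: Black computer mouse with a green wheel, loose, 100 (its x) by 58 (its y) by 34 mm high, 100 g; its flat sides for gripping reach from 8 to 16 mm above its underside, above that it narrows. Origin: centre of its underside; x points to the wheel end, z up. When laid out, its length runs along the keyboard's x; either way round.
- plant: Small succulent in a round white pot, loose; pot 56 mm in diameter from 20 to 50 mm height (narrower below), green leaves inside the pot's outline up to 68 mm, about 160 g. Origin: centre of its underside; z up.
- cup: Round blue cup without handle, open at the top, loose, 62 mm in diameter at the rim, 60 mm at 12 mm height, 52 mm at the foot, 60 mm tall, about 140 g. Origin: centre of its underside; z up.
- stapler: Red and black stapler, loose, 36 (its x) by 130 (its y) by 49 mm high. Origin: centre of its underside. A bystander on the far side of the desk: not to be moved.
- phone: Light blue mobile phone, loose, lying flat, 72 (its x) by 148 (its y) by 9 mm. Origin: centre of its underside. A bystander on the far side of the desk: not to be moved.

How it is judged:
By the outcome, as a careful person would: the job done as asked, in the order asked, and still so for the second after the job is handed in, with the robot touching nothing.
It also fails if it takes over 118 s, if anything falls off the work surface, if the arm or the gripper's body presses on something with over 40 N, if the wrist force passes 120 N, or if a joint passes its speed limit or range.

## Working session

There is one attempt and no reset: what is moved stays moved. The work goes in short steps, Python scripts to look and compute and a tool call to move; the robot and the scene stay as the last step left them, time stands still between calls to the robot, and variables do not carry over. Pictures are saved under pics/ and viewed, at most 14 in all, crops included, and the job is handed in when it is done.

```bash
ls; mkdir -p pics
```

Run:
```python
from cell import read_state,cams,ctrl,models
import cv2
s=read_state();print({k:s[k] for k in('clock','eef_pos','tool_rot','force','width')},ctrl.grip_point_offset)
for n in('scene','top'):
    im,d=cams.get_image(n);cv2.imwrite(f'pics/{n}0.png',im);print(n,cams.calibration(n),(d>0).mean())
    for t in 'keyboard dock coaster drive hub mouse plant cup stapler phone'.split():
        r=models.search_frame(t,n);print(t,[(([int(v) for v in x['extent']]),round(x['confidence'],2)) for x in r[:2]])
```

```text
pics
{'clock': 0.0, 'eef_pos': array([235.28936511, 605.26566802, 230.41330885]), 'tool_rot': array([-3.13973470e+00,  1.99556763e-05,  2.77078265e+00]), 'force': array([-0.0629551 , -0.14726673, -0.17761091]), 'width': 85.37774144380262} 18.700000000000003
scene {'fx': 390.08620493638705, 'fy': 390.08620493638705, 'cx': 323.23258040972274, 'cy': 200.62496212680261, 'k1': -0.07344099401551069, 'rvec': array([ 2.27181419,  1.07146273, -0.36565325]), 'tvec': array([-406.21508073, -330.19238055, 1565.07348335])} 0.99594140625
keyboard [([246, 148, 329, 212], 0.7)]
dock [([254, 214, 302, 255], 0.93), ([356, 209, 391, 242], 0.23)]
coaster [([333, 177, 359, 198], 0.94)]
drive [([333, 177, 358, 200], 0.71), ([372, 144, 399, 166], 0.55)]
hub [([166, 238, 190, 256], 0.76)]
mouse [([202, 254, 234, 283], 0.73)]
plant [([371, 118, 384, 137], 0.54)]
cup [([332, 177, 357, 198], 0.18)]
stapler [([359, 207, 391, 242], 0.66), ([374, 142, 398, 162], 0.47)]
phone [([299, 247, 348, 293], 0.79)]
top {'fx': 394.15506648272884, 'fy': 394.15506648272884, 'cx': 318.2120871001034, 'cy': 199.88450406454234, 'k1': 0.015344024049243076, 'rvec': array([ 2.10627342, -2.16502426,  0.18873772]), 'tvec': array([ 18.25654878, 575.38987081, 964.62369588])} 0.99596875
keyboard [([261, 236, 377, 276], 0.77)]
dock [([354, 174, 403, 209], 0.93)]
coaster [([251, 185, 287, 217], 0.91), ([335, 115, 390, 146], 0.31)]
drive [([356, 172, 402, 207], 0.41)]
hub [([465, 236, 495, 259], 0.65), ([336, 116, 389, 147], 0.45)]
mouse [([442, 176, 472, 214], 0.95)]
plant [([140, 243, 167, 263], 0.77)]
cup [([187, 254, 216, 280], 0.7)]
stapler [([256, 122, 305, 141], 0.85)]
phone [([336, 115, 387, 146], 0.92)]
```

Run:
```python
import cv2,numpy as np
t=cv2.imread('pics/top0.png')[90:310,100:540];s=cv2.imread('pics/scene0.png')[90:310,120:440]
cv2.imwrite('pics/t1.png',cv2.resize(t,(800,400),interpolation=2));cv2.imwrite('pics/s1.png',cv2.resize(s,(800,550),interpolation=2))
```

```text
(no output)
```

View pics/t1.png

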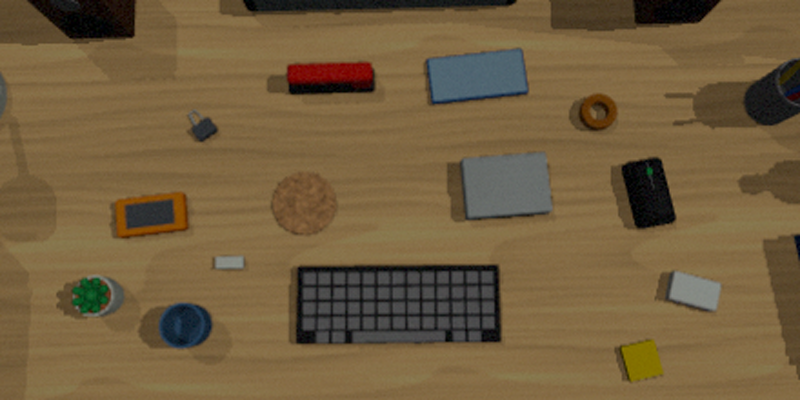

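View pics/s1.png

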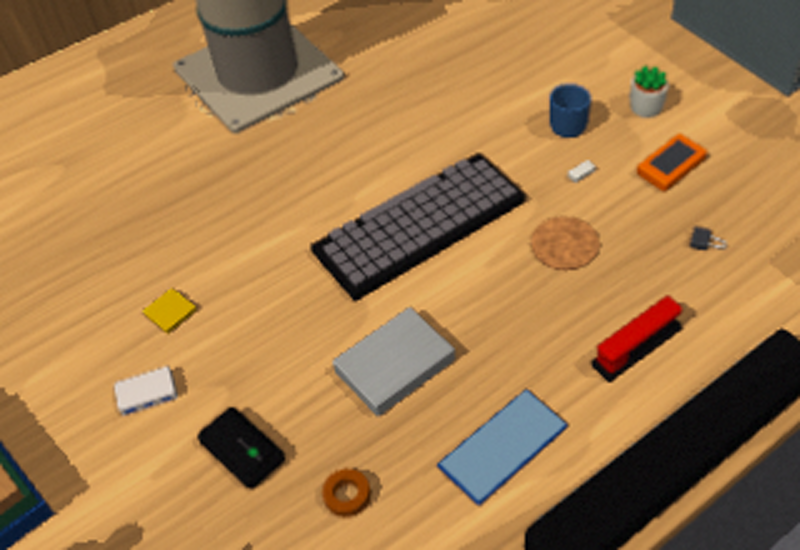

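The top view shows everything clearly: drive at crop (152,215), plant (95,295), cup (185,325), coaster (305,203), dock (506,186), mouse (648,192), wheel end up, hub (693,291) and keyboard (398,305). The decoys are a yellow note, a ring, a USB stick and a padlock.

Create h.py:
```python
import numpy as np,cv2
from cell import read_state,cams,ctrl,models
from scipy.spatial.transform import Rotation as Ro
def rays(n):
    c=cams.calibration(n);K=np.array([[c['fx'],0,c['cx']],[0,c['fy'],c['cy']],[0,0,1.]])
    v,u=np.mgrid[0:400,0:640].astype(np.float32)
    p=cv2.undistortPoints(np.stack([u.ravel(),v.ravel()],1)[:,None].astype(np.float64),K,np.array([c['k1'],0,0,0,0.]))[:,0]
    R=cv2.Rodrigues(c['rvec'])[0]
    return np.c_[p,np.ones(len(p))].reshape(400,640,3),R,c['tvec'].ravel()
class View:
    def __init__(s,n='top'):
        s.n=n;s.im,s.d=cams.get_image(n);s.r,s.R,s.t=rays(n)
        s.W=(s.r*s.d[...,None]-s.t)@s.R
        s.C=-s.R.T@s.t;s.rw=s.r@s.R
        s.hsv=cv2.cvtColor(s.im,cv2.COLOR_BGR2HSV)
    def plane(s,z): # world xy at plane z
        k=(z-s.C[2])/s.rw[...,2];return s.C[:2]+k[...,None]*s.rw[...,:2]
    def fit(s,box,h,zr,col=None,pad=8):
        l,t,r,b=[int(v) for v in box];m=np.zeros((400,640),bool);m[max(t-pad,0):b+pad,max(l-pad,0):r+pad]=1
        m&=(s.W[...,2]>zr[0])&(s.W[...,2]<zr[1])
        if col is not None:m&=col(s.hsv)
        n,lab,st,_=cv2.connectedComponentsWithStats(m.astype(np.uint8))
        if n<2:return None
        m=lab==1+st[1:,4].argmax();P=s.plane(h)[m].astype(np.float32)
        (c,wh,a)=cv2.minAreaRect(P)
        a=np.deg2rad(a) if wh[0]<wh[1] else np.deg2rad(a)-np.pi/2 # direction of the SHORT side (object's x)
        a=(a+np.pi/2)%np.pi-np.pi/2
        return dict(mean=P.mean(0).round(1),c=np.round(c,1),wh=np.round(sorted(wh),1),a=round(float(a),3),n=int(m.sum()),z=round(float(np.median(s.W[...,2][m])),1),m=m,P=P)
```

Run:
```python
from h import *
v=View()
print(v.C)
f=lambda b,h,zr,**k:{a:x for a,x in v.fit(b,h,zr,**k).items() if a not in'mP'}
print('desk',np.std(v.W[220:230,300:330,2]),v.W[220:230,300:330,2].mean())
for n,b,h,zr in [('keyboard',[261,236,377,276],22,(13,40)),('dock',[354,174,403,209],28,(18,40)),('drive',[163,196,204,221],20,(12,30)),('hub',[465,236,495,259],18,(10,30)),('mouse',[442,176,472,214],25,(6,45)),('cup',[187,254,216,280],60,(50,75)),('plant',[140,243,167,263],50,(38,75)),('plant+',[140,243,167,263],60,(55,75)),('stapler',[256,122,305,141],49,(30,60)),('phone',[336,115,387,146],9,(5,20))]:
    print(n,f(b,h,zr))
print('coaster',f([251,185,287,217],6,(-20,20),col=lambda q:(v.W[...,2]>3.5)))
for n in 'coaster','mouse','cup','plant','hub','drive','dock','keyboard':
  r=models.mark_of(n,'top')
  if r:
    p=r[0]['position'];P=v.plane(0);i,j=int(round(p[1])),int(round(p[0]));print(n,P[i,j].round(1),r[0]['confidence'])
```

```text
[ 404.68118279   11.5105738  1047.85797064]
desk 60.43346491785484 3.395073614391215
keyboard {'mean': array([432.7,   4. ], dtype=float32), 'c': array([433.3,   4.4]), 'wh': array([108.8, 287.7]), 'a': -0.017, 'n': 4751, 'z': 20.5}
dock {'mean': array([ 598.2, -156.5], dtype=float32), 'c': array([ 598.4, -156.5]), 'wh': array([ 90.6, 125. ]), 'a': 0.052, 'n': 1590, 'z': 27.7}
drive {'mean': array([570.8, 359.1], dtype=float32), 'c': array([570.7, 358.6]), 'wh': array([ 56.4, 103. ]), 'a': 0.101, 'n': 823, 'z': 19.3}
hub {'mean': array([ 438.3, -415.8], dtype=float32), 'c': array([ 438.8, -415.9]), 'wh': array([45.1, 71.5]), 'a': -0.308, 'n': 462, 'z': 17.9}
mouse {'mean': array([ 582. , -362.1], dtype=float32), 'c': array([ 582.4, -362. ]), 'wh': array([59.9, 99.4]), 'a': -1.419, 'n': 833, 'z': 31.4}
cup {'mean': array([411., 300.], dtype=float32), 'c': array([410.5, 298.2]), 'wh': array([60.6, 64.4]), 'a': -0.029, 'n': 179, 'z': 58.5}
plant {'mean': array([453.3, 422.7], dtype=float32), 'c': array([454.8, 423.2]), 'wh': array([54.5, 59.5]), 'a': -0.03, 'n': 437, 'z': 59.4}
plant+ {'mean': array([453.1, 424.2], dtype=float32), 'c': array([453.2, 424.1]), 'wh': array([46.6, 48.9]), 'a': -0.03, 'n': 284, 'z': 62.3}
stapler {'mean': array([767. ,  94.4], dtype=float32), 'c': array([766.1,  95.8]), 'wh': array([ 33.2, 122.1]), 'a': -0.026, 'n': 538, 'z': 47.7}
phone {'mean': array([ 771.6, -124.8], dtype=float32), 'c': array([ 771.5, -124.6]), 'wh': array([ 72.5, 147.2]), 'a': 0.087, 'n': 1300, 'z': 8.9}
coaster {'mean': array([583.8, 138.6], dtype=float32), 'c': array([584. , 139.2]), 'wh': array([91. , 92.5]), 'a': 1.558, 'n': 822, 'z': 5.9}
coaster [581.7 129.2] 0.83
mouse [ 581.8 -372.8] 0.63
cup [414.1 300.1] 0.65
plant [456.6 423.8] 0.59
hub [ 436.  -415.3] 0.7
drive [571.8 362. ] 0.96
dock [ 601.4 -155. ] 0.98
keyboard [431.6   4.2] 0.77
```

Create g.py:
```python
# python3 g.py x y z yaw : rotation first (tool axes), then shift in turned tool axes
import sys,numpy as np
from cell import read_state
from scipy.spatial.transform import Rotation as Ro
x,y,z,yaw=map(float,sys.argv[1:5]);s=read_state()
A=Ro.from_euler('xyz',s['tool_rot']);B=Ro.from_euler('xyz',[np.pi,0,yaw])
print('t',round(s['clock'],1),'at',np.round(s['eef_pos'],1),np.round(s['tool_rot'],3),'rot',(A.inv()*B).as_rotvec().round(3),'then',B.inv().apply(np.array([x,y,z])-s['eef_pos']).round(1))
```

```bash
python3 g.py 570.8 358.9 100 1.672
```

```text
t 1.6 at [235.5 605.9 231.3] [ 3.142 -0.     2.771] rot [ 0.    -0.     1.099] then [-279.6  308.6  131.3]
```

Units first: shifts go in shares of 50 mm and turns go in shares of 4 rad. So 12 mm is 0.24, 0.137 rad / 4 = 0.0343.

>>> tcp_steps(
  increments={"rows": [[0, 0, 0.24, 0, 0, 0.0343, 85], [0, 0, 0.24, 0, 0, 0.0343, 85], [0, 0, 0.24, 0, 0, 0.0343, 85], [0, 0, 0.24, 0, 0, 0.0343, 85], [0, 0, 0.24, 0, 0, 0.0343, 85], [0, 0, 0.24, 0, 0, 0.0343, 85], [0, 0, 0.24, 0, 0, 0.0343, 85], [0, 0, 0.24, 0, 0, 0.0343, 85]]},
)

```text
clock: 2.35
eef_pos: [235.4, 606.0, 134.9]
tool_rot: [3.142, -0.0, 1.669]
force: [0.7, 0.4, -1.2]
width: 85.0
gripper_force: 0.0
```

>>> tcp_steps(
  increments={"rows": [[-0.508, 0.56, 0.06, 0, 0, 0, 85], [-0.508, 0.56, 0.06, 0, 0, 0, 85], [-0.508, 0.56, 0.06, 0, 0, 0, 85], [-0.508, 0.56, 0.06, 0, 0, 0, 85], [-0.508, 0.56, 0.06, 0, 0, 0, 85], [-0.508, 0.56, 0.06, 0, 0, 0, 85], [-0.508, 0.56, 0.06, 0, 0, 0, 85], [-0.508, 0.56, 0.06, 0, 0, 0, 85], [-0.508, 0.56, 0.06, 0, 0, 0, 85], [-0.508, 0.56, 0.06, 0, 0, 0, 85], [-0.508, 0.56, 0.06, 0, 0, 0, 85], [0, 0, 0, 0, 0, 0, 85]]},
)

```text
clock: 3.55
eef_pos: [576.9, 352.9, 102.3]
tool_rot: [3.137, 0.005, 1.666]
force: [0.2, 0.3, -0.6]
width: 85.3
gripper_force: 0.0
```

```bash
python3 g.py 570.8 358.9 3 1.672
```

```text
t 3.5 at [576.9 352.9 102.3] [3.137 0.005 1.666] rot [ 0.004  0.005 -0.006] then [ 6.6 -5.5 99.3]
```

Converted, 35 mm is 0.7, 20 mm is 0.4.

>>> tcp_steps(
  increments={"rows": [[0, 0, 0.7, 0, 0, 0, 85], [0, 0, 0.4, 0, 0, 0, 85], [0, 0, 0, 0, 0, 0, 85], [0, 0, 0, 0, 0, 0, 85]]},
)

```text
clock: 3.95
eef_pos: [570.8, 360.3, 47.5]
tool_rot: [-3.141, -0.0, 1.675]
force: [-0.5, -0.2, -0.6]
width: 85.0
gripper_force: 0.0
```

```bash
python3 g.py 570.8 358.9 3 1.672
```

```text
t 4.0 at [570.8 360.3  47.5] [-3.141 -0.     1.675] rot [-0.    -0.     0.003] then [-1.4 -0.1 44.5]
```

Converted, 15 mm is 0.3, 12 mm is 0.24.

>>> tcp_steps(
  increments={"rows": [[-0.028, 0, 0.3, 0, 0, 0, 85], [0, 0, 0.3, 0, 0, 0, 85], [0, 0, 0.24, 0, 0, 0, 85], [0, 0, 0.04, 0, 0, 0, 85], [0, 0, 0, 0, 0, 0, 85], [0, 0, 0, 0, 0, 0, 85], [0, 0, 0, 0, 0, 0, 30], [0, 0, 0, 0, 0, 0, 30], [0, 0, 0, 0, 0, 0, 30], [0, 0, 0, 0, 0, 0, 30], [0, 0, 0, 0, 0, 0, 30], [0, 0, 0, 0, 0, 0, 30]]},
)

```text
clock: 5.15
eef_pos: [571.8, 358.9, 4.4]
tool_rot: [3.14, -0.001, 1.675]
force: [0.7, -0.7, 5.5]
width: 54.3
gripper_force: 65.4
```

Converted, -30 mm is -0.6, -20 mm is -0.4, 0.03 rad / 4 = 0.0075.

>>> tcp_steps(
  increments={"rows": [[0, 0, -0.4, 0, 0, 0, 30], [0, 0, -0.6, 0, 0, 0.005, 30], [0, 0, -0.6, 0, 0, 0.0075, 30], [0, 0, 0, 0, 0, 0, 30], [0, 0, 0, 0, 0, 0, 30]]},
)

```text
clock: 5.65
eef_pos: [570.6, 358.6, 83.3]
tool_rot: [-3.141, -0.0, 1.625]
force: [-0.6, -0.1, -2.3]
width: 54.5
gripper_force: 64.6
```

```bash
python3 g.py 598.3 -156.5 32 1.622
```

```text
t 5.7 at [570.6 358.6  83.3] [-3.141 -0.     1.625] rot [-0.    -0.     0.003] then [-515.9    1.3   51.3]
```

Converted, -50 mm is -1, -46 mm is -0.92, 0.003 rad / 4 = 0.0008.

>>> tcp_steps(
  increments={"rows": [[-0.4, 0, 0, 0, 0, 0.0008, 30], [-0.8, 0, 0, 0, 0, 0, 30], [-1, 0, 0, 0, 0, 0, 30], [-1, 0, 0, 0, 0, 0, 30], [-1, 0, 0, 0, 0, 0, 30], [-1, 0, 0, 0, 0, 0, 30], [-1, 0, 0, 0, 0, 0, 30], [-1, 0, 0, 0, 0, 0, 30], [-1, 0, 0, 0, 0, 0, 30], [-0.92, 0, 0, 0, 0, 0, 30], [-0.8, 0, 0, 0, 0, 0, 30], [-0.4, 0.026, 0, 0, 0, 0, 30]]},
)

```text
clock: 6.85
eef_pos: [595.7, -163.6, 81.7]
tool_rot: [-3.138, 0.003, 1.615]
force: [0.4, -0.7, -2.4]
width: 54.6
gripper_force: 64.6
```

>>> tcp_steps(
  increments={"rows": [[0, 0, 0.2, 0, 0, 0, 30], [0, 0, 0, 0, 0, 0, 30], [0, 0, 0, 0, 0, 0, 30], [0, 0, 0, 0, 0, 0, 30]]},
)

```text
clock: 7.25
eef_pos: [598.4, -154.7, 72.8]
tool_rot: [-3.141, -0.001, 1.624]
force: [0.2, -0.2, -1.4]
width: 54.5
gripper_force: 64.5
```

```bash
python3 g.py 598.3 -156.5 32 1.622
```

```text
t 7.2 at [ 598.4 -154.7   72.8] [-3.141e+00 -1.000e-03  1.624e+00] rot [-0.001 -0.001  0.002] then [-1.8 -0.2 40.8]
```

Converted, 15 mm is 0.3, 7 mm is 0.14.

>>> tcp_steps(
  increments={"rows": [[-0.036, -0.004, 0.3, 0, 0, 0, 30], [0, 0, 0.3, 0, 0, 0, 30], [0, 0, 0.14, 0, 0, 0, 30], [0, 0, 0.04, 0, 0, 0, 30], [0, 0, 0, 0, 0, 0, 30], [0, 0, 0.02, 0, 0, 0, 30], [0, 0, 0, 0, 0, 0, 30], [0, 0, 0, 0, 0, 0, 30]]},
)

```text
clock: 8.05
eef_pos: [598.9, -158.7, 33.7]
tool_rot: [3.141, 0.0, 1.622]
force: [0.3, 0.3, -2.3]
width: 54.2
gripper_force: 64.5
```

```bash
python3 g.py 598.3 -156.5 32 1.622
```

```text
t 8.1 at [ 598.9 -158.7   33.7] [3.141 0.    1.622] rot [ 0.001  0.    -0.   ] then [ 2.2 -0.5  1.7]
```

Converted, 1 mm is 0.02, 0.7 mm is 0.014.

>>> tcp_steps(
  increments={"rows": [[0.02, 0, 0.02, 0, 0, 0, 30], [0, 0, 0.014, 0, 0, 0, 30], [0, 0, 0, 0, 0, 0, 30], [0, 0, 0, 0, 0, 0, 30]]},
)

```text
clock: 8.45
eef_pos: [598.7, -157.6, 32.4]
tool_rot: [3.141, 0.0, 1.622]
force: [-2.3, 0.8, 5.5]
width: 54.4
gripper_force: 65.3
```

```bash
python3 g.py 598.3 -156.5 32 1.622
```

```text
t 8.4 at [ 598.7 -157.6   32.4] [3.141 0.    1.622] rot [ 0.001  0.    -0.   ] then [ 1.1 -0.4  0.4]
```

Contact reached, so I'll release, lift and head for the hub at (438.5,-415.9), yaw 1.263.

Converted, -30 mm is -0.6, -15 mm is -0.3, 0.13 rad / 4 = 0.0325.

>>> tcp_steps(
  increments={"rows": [[0, 0, 0, 0, 0, 0, 85], [0, 0, 0, 0, 0, 0, 85], [0, 0, 0, 0, 0, 0, 85], [0, 0, 0, 0, 0, 0, 85], [0, 0, -0.3, 0, 0, 0, 85], [0, 0, -0.6, 0, 0, 0, 85], [0, 0, -0.6, 0, 0, 0.025, 85], [0, 0, 0, 0, 0, 0.0325, 85], [0, 0, 0, 0, 0, 0.0325, 85], [0, 0, 0, 0, 0, 0, 85], [0, 0, 0, 0, 0, 0, 85]]},
)

```text
clock: 9.55
eef_pos: [598.6, -157.4, 107.2]
tool_rot: [3.141, 0.0, 1.265]
force: [0.7, 1.6, -0.3]
width: 85.0
gripper_force: 0.0
```

```bash
python3 g.py 438.5 -415.9 3 1.263
```

```text
t 9.6 at [ 598.6 -157.4  107.2] [3.141 0.    1.265] rot [0.    0.    0.002] then [-294.8  -74.3  104.2]
```

Converted, -40 mm is -0.8, -25 mm is -0.5.

>>> tcp_steps(
  increments={"rows": [[-0.4, -0.1, 0.1, 0, 0, 0, 85], [-0.8, -0.2, 0.16, 0, 0, 0, 85], [-0.8, -0.2, 0.16, 0, 0, 0, 85], [-0.8, -0.2, 0.16, 0, 0, 0, 85], [-0.8, -0.2, 0.16, 0, 0, 0, 85], [-0.8, -0.2, 0.16, 0, 0, 0, 85], [-0.8, -0.2, 0.1, 0, 0, 0, 85], [-0.5, -0.126, 0, 0, 0, 0, 85], [-0.196, -0.06, 0, 0, 0, 0, 85], [0, 0, 0, 0, 0, 0, 85], [0, 0, 0, 0, 0, 0, 85], [0, 0, 0, 0, 0, 0, 85]]},
)

```text
clock: 10.75
eef_pos: [439.9, -413.5, 56.6]
tool_rot: [3.141, -0.002, 1.266]
force: [1.1, 0.1, -1.2]
width: 85.0
gripper_force: 0.0
```

```bash
python3 g.py 438.5 -415.9 3 1.263
```

Run:
```python
from h import *
v=View();r=v.fit([354,174,403,209],48,(40,60),pad=14);print({a:x for a,x in r.items() if a not in'mP'})
r=v.fit([354,174,403,209],28,(18,60),pad=10);print({a:x for a,x in r.items() if a not in'mP'})
cv2.imwrite('pics/a.png',cv2.resize(v.im[130:270,320:520],(800,560),interpolation=2))
```

```text
t 10.8 at [ 439.9 -413.5   56.6] [ 3.141e+00 -2.000e-03  1.266e+00] rot [ 0.    -0.002  0.003] then [-2.8 -0.6 53.6]
{'mean': array([ 597.1, -155.1], dtype=float32), 'c': array([ 597.1, -155. ]), 'wh': array([56.4, 99.9]), 'a': 0.047, 'n': 822, 'z': 47.8}
{'mean': array([ 598.1, -156.6], dtype=float32), 'c': array([ 598.1, -156.4]), 'wh': array([ 91.2, 125.3]), 'a': 0.051, 'n': 1598, 'z': 43.7}
```

View pics/a.png

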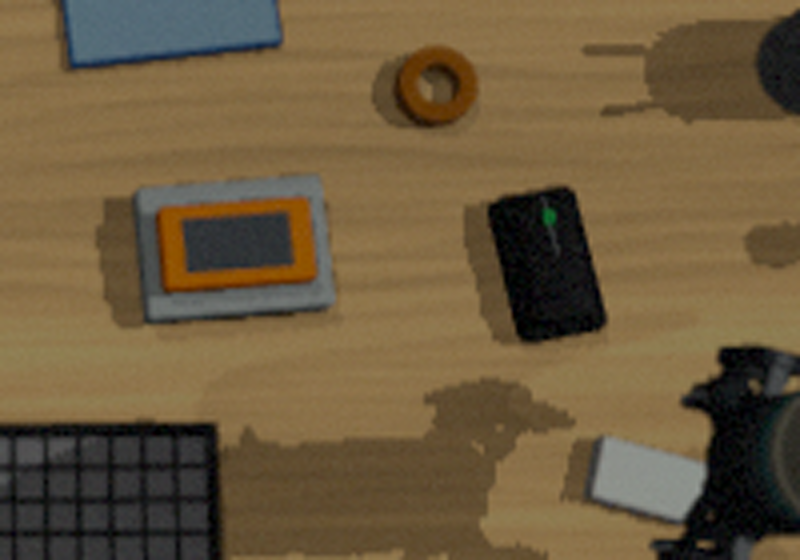

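The picture shows the orange drive centred on the dock (crop 238,243) to within about 1.5 mm, and the gripper over the hub. Now the hub grasp.

Converted, 20 mm is 0.4, 11 mm is 0.22.

>>> tcp_steps(
  increments={"rows": [[-0.048, -0.012, 0.4, 0, 0, 0, 85], [0, 0, 0.4, 0, 0, 0, 85], [0, 0, 0.22, 0, 0, 0, 85], [0, 0, 0.04, 0, 0, 0, 85], [0, 0, 0, 0, 0, 0, 85], [0, 0, 0, 0, 0, 0, 20], [0, 0, 0, 0, 0, 0, 20], [0, 0, 0, 0, 0, 0, 20], [0, 0, 0, 0, 0, 0, 20], [0, 0, 0, 0, 0, 0, 20], [0, 0, 0, 0, 0, 0, 20], [0, 0, 0, 0, 0, 0, 20]]},
)

```text
clock: 12.0
eef_pos: [437.4, -418.4, 4.7]
tool_rot: [3.14, 0.001, 1.262]
force: [-0.1, -0.7, 4.6]
width: 40.1
gripper_force: 62.1
```

```bash
python3 g.py 438.5 -415.9 3 1.263
```

```text
t 12.0 at [ 437.4 -418.4    4.7] [3.140e+00 1.000e-03 1.262e+00] rot [ 0.002  0.001 -0.001] then [2.8 0.3 1.7]
```

>>> tcp_steps(
  increments={"rows": [[0, 0, -0.4, 0, 0, 0, 20], [0, 0, -0.8, 0, 0, -0.025, 20], [0, 0, -0.8, 0, 0, -0.0325, 20], [0, 0, 0, 0, 0, -0.031, 20], [0, 0, 0, 0, 0, 0, 20], [0, 0, 0, 0, 0, 0, 20], [0, 0, 0, 0, 0, 0, 20]]},
)

```text
clock: 12.7
eef_pos: [436.0, -417.2, 102.4]
tool_rot: [-3.14, -0.002, 1.614]
force: [-0.3, -0.2, -1.7]
width: 40.9
gripper_force: 61.4
```

```bash
python3 g.py 597.7 -155.5 52 1.619
```

```text
t 12.7 at [ 436.  -417.2  102.4] [-3.140e+00 -2.000e-03  1.614e+00] rot [-0.002 -0.002 -0.005] then [253.6 174.1  50.4]
```

Converted, 35 mm is 0.7, 30 mm is 0.6, -0.002 rad / 4 = -0.0005.

>>> tcp_steps(
  increments={"rows": [[0.3, 0.2, 0, 0, 0, 0, 20], [0.6, 0.42, 0, 0, 0, 0, 20], [0.7, 0.48, 0, 0, 0, 0, 20], [0.7, 0.48, 0, 0, 0, 0, 20], [0.7, 0.48, 0, 0, 0, 0, 20], [0.7, 0.48, 0, 0, 0, 0, 20], [0.6, 0.42, 0, 0, 0, 0, 20], [0.44, 0.32, 0, 0, 0, 0, 20], [0.3, 0.22, 0.2, 0, 0, -0.0005, 20], [0, 0, 0.2, 0, 0, 0, 20], [0, 0, 0, 0, 0, 0, 20], [0, 0, 0, 0, 0, 0, 20]]},
)

```text
clock: 13.9
eef_pos: [598.3, -160.8, 82.6]
tool_rot: [-3.139, 0.001, 1.614]
force: [0.3, -0.2, -0.9]
width: 40.5
gripper_force: 61.4
```

```bash
python3 g.py 598.5 -157.2 52 1.619
```

```text
t 13.9 at [ 598.3 -160.8   82.6] [-3.139e+00  1.000e-03  1.614e+00] rot [-0.003  0.001 -0.005] then [ 3.6  0.3 30.6]
```

>>> tcp_steps(
  increments={"rows": [[0, 0, 0.1, 0, 0, 0, 20], [0, 0, 0, 0, 0, 0, 20]]},
)

```text
clock: 14.1
eef_pos: [599.4, -159.7, 78.2]
tool_rot: [-3.141, 0.0, 1.616]
force: [-1.3, 0.7, -0.9]
width: 40.2
gripper_force: 61.4
```

```bash
python3 g.py 598.5 -157.2 52 1.619
```

```text
t 14.1 at [ 599.4 -159.7   78.2] [-3.141  0.     1.616] rot [-0.001  0.    -0.003] then [ 2.5 -0.7 26.2]
```

Converted, 12 mm is 0.24, 9 mm is 0.18, -0.003 rad / 4 = -0.0008.

>>> tcp_steps(
  increments={"rows": [[0.052, -0.006, 0.24, 0, 0, -0.0008, 20], [0, 0, 0.18, 0, 0, 0, 20], [0, 0, 0.06, 0, 0, 0, 20], [0, 0, 0.02, 0, 0, 0, 20], [0, 0, 0, 0, 0, 0, 20], [0, 0, 0, 0, 0, 0, 20], [0, 0, 0, 0, 0, 0, 20]]},
)

```text
clock: 14.8
eef_pos: [600.1, -155.8, 53.9]
tool_rot: [3.141, 0.0, 1.621]
force: [0.6, -0.0, -0.6]
width: 40.5
gripper_force: 61.4
```

```bash
python3 g.py 598.5 -157.2 52 1.619
```

```text
t 14.8 at [ 600.1 -155.8   53.9] [3.141 0.    1.621] rot [0.001 0.    0.002] then [-1.3 -1.7  1.9]
```

Converted, 1 mm is 0.02, -0.8 mm is -0.016.

>>> tcp_steps(
  increments={"rows": [[-0.016, -0.016, 0.02, 0, 0, 0, 20], [0, 0, 0.014, 0, 0, 0, 20], [0, 0, 0, 0, 0, 0, 20], [0, 0, 0, 0, 0, 0, 20]]},
)

```text
clock: 15.2
eef_pos: [599.2, -156.6, 52.6]
tool_rot: [3.141, 0.0, 1.621]
force: [-1.5, 1.5, 5.0]
width: 40.0
gripper_force: 62.0
```

```bash
python3 g.py 598.5 -157.2 52 1.619
```

```text
t 15.2 at [ 599.2 -156.6   52.6] [3.141 0.    1.621] rot [0.001 0.    0.002] then [-0.5 -0.7  0.6]
```

Converted, -30 mm is -0.6, -15 mm is -0.3.

>>> tcp_steps(
  increments={"rows": [[0, 0, 0, 0, 0, 0, 85], [0, 0, 0, 0, 0, 0, 85], [0, 0, 0, 0, 0, 0, 85], [0, 0, 0, 0, 0, 0, 85], [0, 0, 0, 0, 0, 0, 85], [0, 0, -0.3, 0, 0, 0, 85], [0, 0, -0.6, 0, 0, 0, 85], [0, 0, -0.6, 0, 0, 0, 85], [0, 0, 0, 0, 0, 0, 85], [0, 0, 0, 0, 0, 0, 85]]},
)

```text
clock: 16.2
eef_pos: [599.7, -156.7, 128.4]
tool_rot: [3.139, 0.001, 1.621]
force: [0.4, -0.4, 0.3]
width: 85.3
gripper_force: 0.0
```

```bash
python3 g.py 411.5 299 18 1.62
```

```text
t 16.2 at [ 599.7 -156.7  128.4] [3.139e+00 1.000e-03 1.621e+00] rot [0.002 0.001 0.001] then [ 464.4 -165.5  110.4]
```

Converted, 45 mm is 0.9, 38 mm is 0.76.

>>> tcp_steps(
  increments={"rows": [[0.4, -0.14, 0, 0, 0, 0, 85], [0.76, -0.27, 0, 0, 0, 0, 85], [0.9, -0.32, 0, 0, 0, 0, 85], [0.9, -0.32, 0, 0, 0, 0, 85], [0.9, -0.32, 0, 0, 0, 0, 85], [0.9, -0.32, 0, 0, 0, 0, 85], [0.9, -0.32, 0, 0, 0, 0, 85], [0.9, -0.32, 0, 0, 0, 0, 85], [0.9, -0.32, 0, 0, 0, 0, 85], [0.9, -0.32, 0, 0, 0, 0, 85], [0.6, -0.22, 0, 0, 0, 0, 85], [0.328, -0.12, 0, 0, 0, 0, 85]]},
)

```text
clock: 17.4
eef_pos: [407.7, 302.2, 126.0]
tool_rot: [-3.139, -0.0, 1.626]
force: [0.2, -0.2, -0.7]
width: 85.1
gripper_force: 0.0
```

>>> tcp_steps(
  increments={"rows": [[0, 0, 0.2, 0, 0, 0, 85], [0, 0, 0.2, 0, 0, 0, 85], [0, 0, 0, 0, 0, 0, 85], [0, 0, 0, 0, 0, 0, 85]]},
)

```text
clock: 17.8
eef_pos: [410.9, 297.0, 106.2]
tool_rot: [-3.14, 0.002, 1.618]
force: [0.7, -0.1, 0.1]
width: 84.7
gripper_force: 0.0
```

```bash
python3 g.py 411.5 299 18 1.62
```

Run:
```python
from h import *
v=View()
for h,z in((48,(40,55)),(66,(58,80))):
    r=v.fit([354,174,403,209],h,z,pad=14);print({a:x for a,x in r.items() if a not in'mP'})
cv2.imwrite('pics/b.png',cv2.resize(v.im[150:290,130:330],(800,560),interpolation=2))
```

```text
t 17.8 at [410.9 297.  106.2] [-3.140e+00  2.000e-03  1.618e+00] rot [-0.001  0.002 -0.002] then [ 1.9  0.7 88.2]
{'mean': array([ 590.8, -149.7], dtype=float32), 'c': array([ 596.8, -155.1]), 'wh': array([56.4, 99.8]), 'a': 0.051, 'n': 349, 'z': 47.4}
{'mean': array([ 597.7, -156.2], dtype=float32), 'c': array([ 597.6, -156. ]), 'wh': array([42.8, 70.2]), 'a': 0.051, 'n': 454, 'z': 65.7}
```

View pics/b.png

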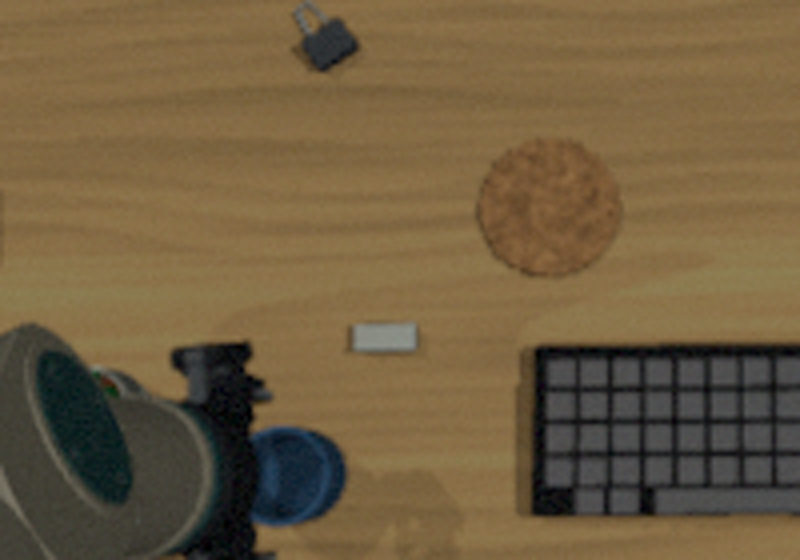

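The hub sits within about 1 mm of the drive's middle. The cup rim is at crop (295,475) and the gripper's fingers straddle it. Now lower and grip.

Converted, 28 mm is 0.56, 25 mm is 0.5.

>>> tcp_steps(
  increments={"rows": [[0.038, 0.014, 0.5, 0, 0, 0, 85], [0, 0, 0.56, 0, 0, 0, 85], [0, 0, 0.5, 0, 0, 0, 85], [0, 0, 0.2, 0, 0, 0, 85], [0, 0, 0, 0, 0, 0, 85], [0, 0, 0, 0, 0, 0, 85], [0, 0, 0, 0, 0, 0, 40], [0, 0, 0, 0, 0, 0, 40], [0, 0, 0, 0, 0, 0, 40], [0, 0, 0, 0, 0, 0, 40], [0, 0, 0, 0, 0, 0, 40], [0, 0, 0, 0, 0, 0, 40]]},
)

```text
clock: 19.05
eef_pos: [411.9, 301.5, 20.4]
tool_rot: [3.14, -0.001, 1.621]
force: [-0.1, -1.6, 7.7]
width: 59.5
gripper_force: 63.6
```

```bash
python3 g.py 583.8 137 24 1.62
```

```text
t 19.1 at [411.9 301.5  20.4] [ 3.140e+00 -1.000e-03  1.621e+00] rot [ 0.002 -0.001  0.001] then [-172.7  163.6   -3.6]
```

>>> tcp_steps(
  increments={"rows": [[0, 0, -0.2, 0, 0, 0, 40], [0, 0, -0.6, 0, 0, 0, 40], [0, 0, -0.4, 0, 0, 0, 40], [0, 0, 0, 0, 0, 0, 40], [0, 0, 0, 0, 0, 0, 40]]},
)

```text
clock: 19.55
eef_pos: [411.2, 301.3, 79.5]
tool_rot: [3.141, -0.001, 1.621]
force: [0.3, -0.2, -1.5]
width: 59.7
gripper_force: 65.2
```

```bash
python3 g.py 585 137.3 24 1.62
```

```text
t 19.6 at [411.2 301.3  79.5] [ 3.141e+00 -1.000e-03  1.621e+00] rot [ 0.001 -0.001  0.001] then [-172.4  165.5   55.5]
```

Converted, -34 mm is -0.68, 32 mm is 0.64.

>>> tcp_steps(
  increments={"rows": [[-0.3, 0.3, 0, 0, 0, 0, 40], [-0.6, 0.58, 0, 0, 0, 0, 40], [-0.68, 0.64, 0, 0, 0, 0, 40], [-0.68, 0.64, 0, 0, 0, 0, 40], [-0.6, 0.58, 0, 0, 0, 0, 40], [-0.36, 0.36, 0, 0, 0, 0, 40], [-0.2, 0.2, 0.2, 0, 0, 0, 40], [0, 0, 0.2, 0, 0, 0, 40], [0, 0, 0.2, 0, 0, 0, 40], [0, 0, 0, 0, 0, 0, 40], [0, 0, 0, 0, 0, 0, 40]]},
)

```text
clock: 20.65
eef_pos: [582.9, 140.1, 48.1]
tool_rot: [-3.139, -0.001, 1.623]
force: [0.9, 0.8, -1.1]
width: 59.4
gripper_force: 65.2
```

```bash
python3 g.py 585 139 24.5 1.62
```

```text
t 20.6 at [582.9 140.1  48.1] [-3.139e+00 -1.000e-03  1.623e+00] rot [-0.002 -0.001  0.003] then [-1.2  2.  23.6]
```

Run:
```python
from h import *
v=View();print(read_state()['eef_pos'])
cv2.imwrite('pics/c.png',cv2.resize(v.im[150:250,210:350],(800,571),interpolation=2))
```

```text
[583.60623952 139.89849744  48.73393759]
```

View pics/c.png

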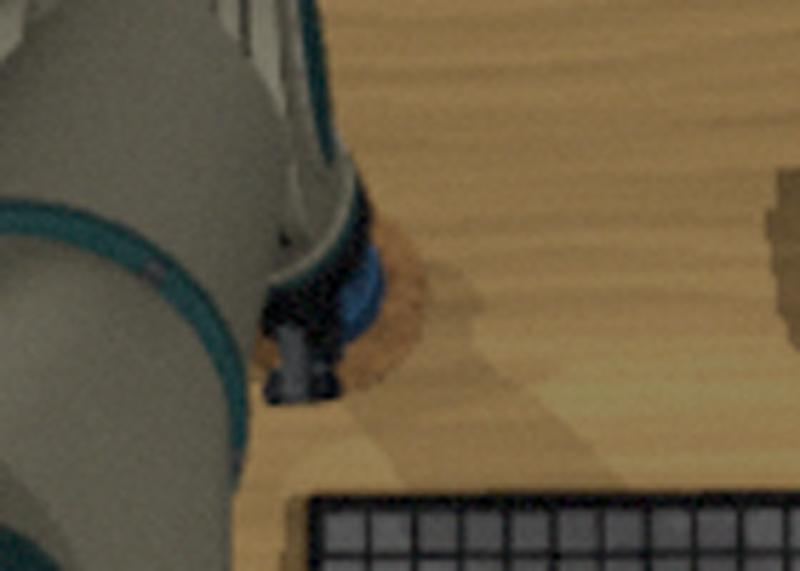

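The cup hangs over the coaster, mostly hidden by the arm. I'll lower until it touches.

Converted, 10 mm is 0.2, 7 mm is 0.14.

>>> tcp_steps(
  increments={"rows": [[-0.014, 0.026, 0.2, 0, 0, 0, 40], [0, 0, 0.14, 0, 0, 0, 40], [0, 0, 0.05, 0, 0, 0, 40], [0, 0, 0.02, 0, 0, 0, 40], [0, 0, 0, 0, 0, 0, 40], [0, 0, 0, 0, 0, 0, 40], [0, 0, 0, 0, 0, 0, 40]]},
)

```text
clock: 21.4
eef_pos: [586.0, 137.8, 28.6]
tool_rot: [3.141, -0.0, 1.621]
force: [0.3, 0.0, -1.2]
width: 59.6
gripper_force: 65.2
```

```bash
python3 g.py 585 139 25 1.62
```

```text
t 21.4 at [586.  137.8  28.6] [ 3.141 -0.     1.621] rot [ 0.    -0.     0.001] then [ 1.2 -1.   3.6]
```

Converted, 1 mm is 0.02, 0.6 mm is 0.012.

>>> tcp_steps(
  increments={"rows": [[0.01, -0.01, 0.02, 0, 0, 0, 40], [0, 0, 0.02, 0, 0, 0, 40], [0, 0, 0.012, 0, 0, 0, 40], [0, 0, 0, 0, 0, 0, 40], [0, 0, 0, 0, 0, 0, 40]]},
)

```text
clock: 21.9
eef_pos: [585.3, 138.4, 26.4]
tool_rot: [3.142, -0.0, 1.621]
force: [-1.3, -0.1, 5.2]
width: 59.5
gripper_force: 65.7
```

```bash
python3 g.py 585 139 25 1.62
```

```text
t 21.9 at [585.3 138.4  26.4] [ 3.142 -0.     1.621] rot [ 0.    -0.     0.001] then [ 0.6 -0.3  1.4]
```

Converted, -35 mm is -0.7, -15 mm is -0.3.

>>> tcp_steps(
  increments={"rows": [[0, 0, 0, 0, 0, 0, 85], [0, 0, 0, 0, 0, 0, 85], [0, 0, 0, 0, 0, 0, 85], [0, 0, 0, 0, 0, 0, 85], [0, 0, -0.3, 0, 0, 0, 85], [0, 0, -0.7, 0, 0, 0, 85], [0, 0, -0.7, 0, 0, 0, 85], [0, 0, 0, 0, 0, 0, 85], [0, 0, 0, 0, 0, 0, 85]]},
)

```text
clock: 22.8
eef_pos: [586.0, 138.5, 112.5]
tool_rot: [3.139, -0.001, 1.621]
force: [-1.4, 0.2, -1.1]
width: 84.9
gripper_force: 0.0
```

```bash
python3 g.py 454 423.5 20 1.62
```

```text
t 22.8 at [586.  138.5 112.5] [ 3.139e+00 -1.000e-03  1.621e+00] rot [ 0.003 -0.001  0.001] then [ 291.1 -117.9   92.5]
```

Converted, 40 mm is 0.8, 35 mm is 0.7.

>>> tcp_steps(
  increments={"rows": [[0.4, -0.16, -0.1, 0, 0, 0, 85], [0.7, -0.28, 0, 0, 0, 0, 85], [0.8, -0.32, 0, 0, 0, 0, 85], [0.8, -0.32, 0, 0, 0, 0, 85], [0.8, -0.32, 0, 0, 0, 0, 85], [0.8, -0.32, 0, 0, 0, 0, 85], [0.7, -0.28, 0, 0, 0, 0, 85], [0.52, -0.22, 0, 0, 0, 0, 85], [0.3, -0.13, 0, 0, 0, 0, 85], [0, 0, 0, 0, 0, 0, 85], [0, 0, 0, 0, 0, 0, 85], [0, 0, 0, 0, 0, 0, 85]]},
)

```text
clock: 24.0
eef_pos: [454.9, 420.4, 115.7]
tool_rot: [3.141, 0.002, 1.617]
force: [-0.3, 0.5, 0.1]
width: 84.9
gripper_force: 0.0
```

```bash
python3 g.py 454 423.5 20 1.62
```

Run:
```python
from h import *
v=View()
r=v.fit([251,185,287,217],60,(50,80),pad=10);print({a:x for a,x in r.items() if a not in'mP'})
P=v.plane(60);mb=(v.hsv[...,0]>95)&(v.hsv[...,0]<125)&(v.hsv[...,1]>120);mb[:160]=0;mb[230:]=0;mb[:,:235]=0;mb[:,300:]=0
Q=cv2.minAreaRect(P[mb].astype(np.float32));print(Q,mb.sum())
Q=cv2.minEnclosingCircle(r['P']);print(Q)
cv2.imwrite('pics/d.png',cv2.resize(v.im[150:290,130:330],(800,560),interpolation=2))
```

```text
t 24.0 at [454.9 420.4 115.7] [3.141e+00 2.000e-03 1.617e+00] rot [ 0.     0.002 -0.003] then [ 3.2 -0.8 95.7]
{'mean': array([585.8, 137.2], dtype=float32), 'c': array([585. , 136.4]), 'wh': array([58.5, 62.2]), 'a': 1.561, 'n': 161, 'z': 63.9}
((581.763916015625, 135.7139892578125), (62.353172302246094, 55.576393127441406), 43.78300094604492) 440
((584.5554809570312, 135.82472229003906), 31.857643127441406)
```

View pics/d.png

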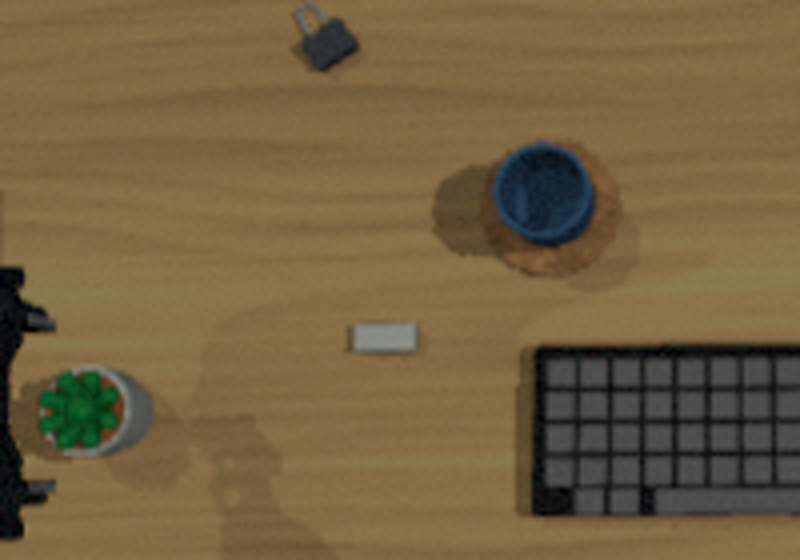

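The cup stands on the coaster; rim centre is at crop (545,194). I'll measure the offset more accurately before carrying on.

Run:
```python
from h import *
from scipy.optimize import least_squares
v=View();im=cv2.imread('pics/top0.png')
def circ(mask,h):
    P=v.plane(h);c=max(cv2.findContours(mask.astype(np.uint8),0,1)[0],key=cv2.contourArea)[:,0]
    Q=P[c[:,1],c[:,0]]
    f=least_squares(lambda p:np.hypot(*(Q-p[:2]).T)-p[2],[*Q.mean(0),30],loss='soft_l1').x;return f.round(1),len(Q)
B=np.zeros((400,640),bool);B[165:235,235:305]=1
blue=(v.hsv[...,0]>95)&(v.hsv[...,0]<130)&(v.hsv[...,1]>110)
print('cup rim',circ(cv2.morphologyEx((blue&B).astype(np.uint8),3,np.ones((5,5))),66))
cork0=cv2.cvtColor(im,cv2.COLOR_BGR2HSV);
for d in (0,):
    hs=cork0[180:222,246:292].astype(int); print('cork',cork0[201,267],'wood',cork0[201,300],cork0[225,267])
B[:]=0;B[180:222,244:294]=1
lab=cv2.cvtColor(im,cv2.COLOR_BGR2LAB).astype(int);print(lab[201,267],lab[201,300])
a=cv2.GaussianBlur(lab[...,1].astype(np.float32),(3,3),0)
t=(np.median(lab[195:208,260:275,1])+np.median(lab[195:208,296:306,1]))/2
print('coaster',circ(cv2.morphologyEx(((a>t)&B).astype(np.uint8),2,np.ones((3,3))),6),t)
```

```text
cup rim (array([580.5, 135.4,  29.6]), 67)
cork [ 15 143 130] wood [ 18 118 130] [ 19 126 128]
[109 138 155] [118 132 152]
coaster (array([583.3, 139.4,  44.8]), 97) 135.0
```

The cup is about 4 mm off in y, so I'll nudge it: regrip, lift slightly and shift +4 mm.

Converted, -40 mm is -0.8, -35 mm is -0.7.

>>> tcp_steps(
  increments={"rows": [[-0.3, 0.13, 0, 0, 0, 0, 85], [-0.52, 0.22, 0, 0, 0, 0, 85], [-0.7, 0.28, 0, 0, 0, 0, 85], [-0.8, 0.32, 0, 0, 0, 0, 85], [-0.8, 0.32, 0, 0, 0, 0, 85], [-0.8, 0.32, 0, 0, 0, 0, 85], [-0.8, 0.32, 0, 0, 0, 0, 85], [-0.7, 0.28, 0, 0, 0, 0, 85], [-0.4, 0.16, 0, 0, 0, 0, 85], [0, 0, 0, 0, 0, 0, 85], [0, 0, 0, 0, 0, 0, 85], [0, 0, 0, 0, 0, 0, 85]]},
)

```text
clock: 25.3
eef_pos: [584.6, 139.4, 115.7]
tool_rot: [-3.141, -0.001, 1.622]
force: [-1.5, 0.0, 0.9]
width: 84.7
gripper_force: 0.0
```

>>> tcp_steps(
  increments={"rows": [[0, 0, 0.6, 0, 0, 0, 85], [0, 0, 0.2, 0, 0, 0, 85], [0, 0, 0, 0, 0, 0, 85], [0, 0, 0, 0, 0, 0, 85]]},
)

```text
clock: 25.7
eef_pos: [585.2, 139.0, 76.0]
tool_rot: [-3.141, -0.0, 1.622]
force: [0.5, 0.5, -0.0]
width: 85.6
gripper_force: 0.0
```

```bash
python3 g.py 585 137 26 1.62
```

```text
t 25.7 at [585.2 139.   76. ] [-3.141 -0.     1.622] rot [-0.    -0.     0.002] then [-1.9 -0.3 50. ]
```

Converted, 20 mm is 0.4, 9 mm is 0.18.

>>> tcp_steps(
  increments={"rows": [[-0.03, -0.006, 0.4, 0, 0, 0, 85], [0, 0, 0.4, 0, 0, 0, 85], [0, 0, 0.18, 0, 0, 0, 85], [0, 0, 0, 0, 0, 0, 85], [0, 0, 0, 0, 0, 0, 85], [0, 0, 0, 0, 0, 0, 40], [0, 0, 0, 0, 0, 0, 40], [0, 0, 0, 0, 0, 0, 40], [0, 0, 0, 0, 0, 0, 40], [0, 0, 0, 0, 0, 0, 40], [0, 0, 0, 0, 0, 0, 40]]},
)

```text
clock: 26.8
eef_pos: [585.8, 137.0, 28.2]
tool_rot: [3.14, -0.001, 1.621]
force: [-1.2, 1.0, 5.2]
width: 59.7
gripper_force: 64.2
```

>>> tcp_steps(
  increments={"rows": [[0, 0, -0.08, 0, 0, 0, 40], [0.04, 0.008, 0, 0, 0, 0, 40], [0.04, 0.006, 0, 0, 0, 0, 40], [0, 0, 0, 0, 0, 0, 40], [0, 0, 0, 0, 0, 0, 40], [0, 0, 0.04, 0, 0, 0, 40], [0, 0, 0.04, 0, 0, 0, 40], [0, 0, 0, 0, 0, 0, 40], [0, 0, 0, 0, 0, 0, 40]]},
)

```text
clock: 27.7
eef_pos: [585.6, 140.7, 28.2]
tool_rot: [3.141, -0.0, 1.621]
force: [-3.6, -0.7, 11.0]
width: 59.5
gripper_force: 65.6
```

Now release and go on to the plant, checking the cup again on the way.

Converted, -40 mm is -0.8, -35 mm is -0.7.

>>> tcp_steps(
  increments={"rows": [[0, 0, 0, 0, 0, 0, 85], [0, 0, 0, 0, 0, 0, 85], [0, 0, 0, 0, 0, 0, 85], [0, 0, 0, 0, 0, 0, 85], [0, 0, -0.3, 0, 0, 0, 85], [0, 0, -0.7, 0, 0, 0, 85], [0, 0, -0.8, 0, 0, 0, 85], [0, 0, 0, 0, 0, 0, 85]]},
)

```text
clock: 28.5
eef_pos: [589.7, 141.4, 122.9]
tool_rot: [3.131, -0.002, 1.621]
force: [1.3, 0.0, 0.6]
width: 85.2
gripper_force: 0.0
```

>>> tcp_steps(
  increments={"rows": [[0.4, -0.16, 0, 0, 0, 0, 85], [0.7, -0.28, 0, 0, 0, 0, 85], [0.8, -0.32, 0, 0, 0, 0, 85], [0.8, -0.32, 0, 0, 0, 0, 85], [0.8, -0.32, 0, 0, 0, 0, 85], [0.8, -0.32, 0, 0, 0, 0, 85], [0.7, -0.28, 0, 0, 0, 0, 85], [0.52, -0.22, 0, 0, 0, 0, 85], [0.24, -0.12, 0, 0, 0, 0, 85], [0, 0, 0, 0, 0, 0, 85], [0, 0, 0, 0, 0, 0, 85], [0, 0, 0, 0, 0, 0, 85]]},
)

```text
clock: 29.7
eef_pos: [456.0, 420.0, 117.0]
tool_rot: [3.141, 0.001, 1.617]
force: [0.6, -0.2, 0.2]
width: 84.9
gripper_force: 0.0
```

```bash
python3 g.py 454 423.5 18 1.62
```

Run:
```python
from h import *
v=View()
r=v.fit([251,185,287,217],66,(50,80),pad=10);print({a:x for a,x in r.items() if a not in'mP'})
P=v.fit([140,243,167,263],50,(38,75));print(P['c'],P['mean'])
```

```text
t 29.7 at [456. 420. 117.] [3.141e+00 1.000e-03 1.617e+00] rot [ 0.001  0.001 -0.003] then [ 3.6 -1.8 99. ]
{'mean': array([585.5, 140.3], dtype=float32), 'c': array([584. , 139.4]), 'wh': array([60.7, 61.9]), 'a': 1.561, 'n': 166, 'z': 64.5}
[454.8 423.2] [453.4 422.8]
```

Cup centred now. Grip the plant.

Converted, 30 mm is 0.6, 28 mm is 0.56.

>>> tcp_steps(
  increments={"rows": [[0.064, -0.026, 0.5, 0, 0, 0, 85], [0, 0, 0.6, 0, 0, 0, 85], [0, 0, 0.56, 0, 0, 0, 85], [0, 0, 0.3, 0, 0, 0, 85], [0, 0, 0.06, 0, 0, 0, 85], [0, 0, 0, 0, 0, 0, 85], [0, 0, 0, 0, 0, 0, 40], [0, 0, 0, 0, 0, 0, 40], [0, 0, 0, 0, 0, 0, 40], [0, 0, 0, 0, 0, 0, 40], [0, 0, 0, 0, 0, 0, 40], [0, 0, 0, 0, 0, 0, 40]]},
)

```text
clock: 30.95
eef_pos: [454.0, 426.5, 17.8]
tool_rot: [3.139, -0.002, 1.621]
force: [-0.6, -0.4, 5.2]
width: 54.7
gripper_force: 62.9
```

```bash
python3 g.py 591 -9 18 1.62
```

```text
t 30.9 at [454.  426.5  17.8] [ 3.139e+00 -2.000e-03  1.621e+00] rot [ 0.002 -0.002  0.001] then [-4.417e+02  1.154e+02 -2.000e-01]
```

>>> tcp_steps(
  increments={"rows": [[0, 0, -0.2, 0, 0, 0, 40], [0, 0, -0.8, 0, 0, 0, 40], [0, 0, -0.9, 0, 0, 0, 40], [0, 0, -0.2, 0, 0, 0, 40], [0, 0, 0, 0, 0, 0, 40], [0, 0, 0, 0, 0, 0, 40]]},
)

```text
clock: 31.55
eef_pos: [451.9, 425.4, 120.2]
tool_rot: [-3.14, 0.001, 1.621]
force: [0.3, -0.4, -1.5]
width: 54.8
gripper_force: 63.9
```

```bash
python3 g.py 592 -8.8 17 1.62
```

```text
t 31.6 at [451.9 425.4 120.2] [-3.140e+00  1.000e-03  1.621e+00] rot [-0.001  0.001  0.001] then [-440.5  118.5  103.2]
```

Units first: shifts go in shares of 50 mm and turns go in shares of 4 rad. So -44 mm is -0.88, -38 mm is -0.76.

>>> tcp_steps(
  increments={"rows": [[-0.36, 0.1, 0, 0, 0, 0, 40], [-0.68, 0.18, 0, 0, 0, 0, 40], [-0.88, 0.24, 0, 0, 0, 0, 40], [-0.88, 0.24, 0, 0, 0, 0, 40], [-0.88, 0.24, 0, 0, 0, 0, 40], [-0.88, 0.24, 0, 0, 0, 0, 40], [-0.88, 0.24, 0, 0, 0, 0, 40], [-0.88, 0.24, 0, 0, 0, 0, 40], [-0.88, 0.24, 0, 0, 0, 0, 40], [-0.76, 0.2, 0, 0, 0, 0, 40], [-0.52, 0.14, 0, 0, 0, 0, 40], [-0.3, 0.07, 0, 0, 0, 0, 40]]},
)

```text
clock: 32.75
eef_pos: [592.0, -12.1, 119.3]
tool_rot: [-3.139, 0.002, 1.616]
force: [-0.5, -0.7, -1.3]
width: 54.9
gripper_force: 63.9
```

>>> tcp_steps(
  increments={"rows": [[0, 0, 0.5, 0, 0, 0, 40], [0, 0, 0.6, 0, 0, 0, 40], [0, 0, 0.4, 0, 0, 0, 40], [0, 0, 0, 0, 0, 0, 40], [0, 0, 0, 0, 0, 0, 40], [0, 0, 0, 0, 0, 0, 40]]},
)

```text
clock: 33.35
eef_pos: [593.7, -6.7, 46.7]
tool_rot: [3.14, 0.0, 1.621]
force: [-0.0, -0.1, -1.1]
width: 54.5
gripper_force: 63.9
```

```bash
python3 g.py 592 -7.5 18 1.62
```

```text
t 33.4 at [593.7  -6.7  46.7] [3.14  0.    1.621] rot [0.001 0.    0.001] then [-0.7 -1.8 28.7]
```

Converted, 12 mm is 0.24, 10 mm is 0.2.

>>> tcp_steps(
  increments={"rows": [[-0.014, -0.02, 0.24, 0, 0, 0, 40], [0, 0, 0.2, 0, 0, 0, 40], [0, 0, 0.08, 0, 0, 0, 40], [0, 0, 0.02, 0, 0, 0, 40], [0, 0, 0, 0, 0, 0, 40], [0, 0, 0, 0, 0, 0, 40]]},
)

```text
clock: 33.95
eef_pos: [592.4, -7.6, 19.0]
tool_rot: [3.141, 0.0, 1.621]
force: [0.4, 0.5, -0.1]
width: 54.8
gripper_force: 63.9
```

```bash
python3 g.py 592 -7.5 18 1.62
```

```text
t 34.0 at [592.4  -7.6  19. ] [3.141 0.    1.621] rot [0.    0.    0.001] then [ 0.1 -0.4  1. ]
```

Converted, 0.6 mm is 0.012.

>>> tcp_steps(
  increments={"rows": [[0, 0, 0.012, 0, 0, 0, 40], [0, 0, 0.012, 0, 0, 0, 40], [0, 0, 0, 0, 0, 0, 40], [0, 0, 0, 0, 0, 0, 40]]},
)

```text
clock: 34.35
eef_pos: [592.4, -7.6, 17.8]
tool_rot: [3.141, -0.0, 1.621]
force: [-0.2, -0.2, -0.5]
width: 54.8
gripper_force: 64.1
```

>>> tcp_steps(
  increments={"rows": [[0, 0, 0, 0, 0, 0, 85], [0, 0, 0, 0, 0, 0, 85], [0, 0, 0, 0, 0, 0, 85], [0, 0, 0, 0, 0, 0, 85], [0, 0, -0.3, 0, 0, 0, 85], [0, 0, -0.7, 0, 0, 0, 85], [0, 0, -0.9, 0, 0, 0, 85], [0, 0, -0.2, 0, 0, 0, 85], [0, 0, 0, 0, 0, 0, 85], [0, 0, 0, 0, 0, 0, 85]]},
)

```text
clock: 35.35
eef_pos: [591.6, -7.4, 122.4]
tool_rot: [-3.141, -0.0, 1.621]
force: [-0.6, -0.3, -1.0]
width: 85.1
gripper_force: 0.0
```

```bash
python3 g.py 582 -362.5 120 0.152
```

```text
t 35.4 at [591.6  -7.4 122.4] [-3.141 -0.     1.621] rot [-1.000e-03  0.000e+00  1.469e+00] then [-63.3 349.6   2.4]
```

Converted, 0.132 rad / 4 = 0.033.

>>> tcp_steps(
  increments={"rows": [[0, 0, 0, 0, 0, 0.02, 85], [0, 0, 0, 0, 0, 0.033, 85], [0, 0, 0, 0, 0, 0.033, 85], [0, 0, 0, 0, 0, 0.033, 85], [0, 0, 0, 0, 0, 0.033, 85], [0, 0, 0, 0, 0, 0.033, 85], [0, 0, 0, 0, 0, 0.033, 85], [0, 0, 0, 0, 0, 0.033, 85], [0, 0, 0, 0, 0, 0.033, 85], [0, 0, 0, 0, 0, 0.033, 85], [0, 0, 0, 0, 0, 0.033, 85], [0, 0, 0, 0, 0, 0.0173, 85]]},
)

```text
clock: 36.55
eef_pos: [590.7, -7.5, 120.5]
tool_rot: [3.141, 0.004, 0.147]
force: [-0.5, 0.5, 0.6]
width: 85.1
gripper_force: 0.0
```

>>> tcp_steps(
  increments={"rows": [[-0.072, 0.4, 0, 0, 0, 0, 85], [-0.126, 0.7, 0, 0, 0, 0, 85], [-0.162, 0.9, 0, 0, 0, 0, 85], [-0.162, 0.9, 0, 0, 0, 0, 85], [-0.162, 0.9, 0, 0, 0, 0, 85], [-0.162, 0.9, 0, 0, 0, 0, 85], [-0.162, 0.9, 0, 0, 0, 0, 85], [-0.126, 0.7, 0, 0, 0, 0, 85], [-0.084, 0.44, 0.2, 0, 0, 0, 85], [-0.05, 0.252, 0.4, 0, 0, 0, 85], [0, 0, 0.4, 0, 0, 0, 85], [0, 0, 0, 0, 0, 0, 85]]},
)

```text
clock: 37.75
eef_pos: [579.0, -361.1, 67.5]
tool_rot: [-3.135, 0.007, 0.15]
force: [-0.4, 1.6, -0.1]
width: 85.1
gripper_force: 0.0
```

>>> tcp_steps(
  increments={"rows": [[0, 0, 0, 0, 0, 0, 85], [0, 0, 0, 0, 0, 0, 85]]},
)

```text
clock: 37.95
eef_pos: [582.8, -362.5, 72.9]
tool_rot: [3.141, -0.0, 0.152]
force: [0.5, -0.6, -0.3]
width: 85.1
gripper_force: 0.0
```

```bash
python3 g.py 582 -362.5 3 0.152
```

Run:
```python
from h import *
v=View()
b=[290,175,330,220]
for h,z in((50,(38,75)),(60,(55,75))):
    r=v.fit(b,h,z,pad=14);print({a:x for a,x in r.items() if a not in'mP'})
cv2.imwrite('pics/e.png',cv2.resize(v.im[150:290,230:430],(800,560),interpolation=2))
cv2.imwrite('pics/f.png',cv2.resize(v.im[130:270,360:560],(800,560),interpolation=2))
```

```text
t 38.0 at [ 582.8 -362.5   72.9] [ 3.141 -0.     0.152] rot [ 0. -0.  0.] then [-0.8 -0.1 69.9]
{'mean': array([590.8, -10.3], dtype=float32), 'c': array([592. , -10.4]), 'wh': array([51.6, 55. ]), 'a': 1.544, 'n': 368, 'z': 60.4}
{'mean': array([591.5, -10.2], dtype=float32), 'c': array([591.3, -10.2]), 'wh': array([46. , 46.7]), 'a': 1.544, 'n': 256, 'z': 62.3}
```

View pics/e.png

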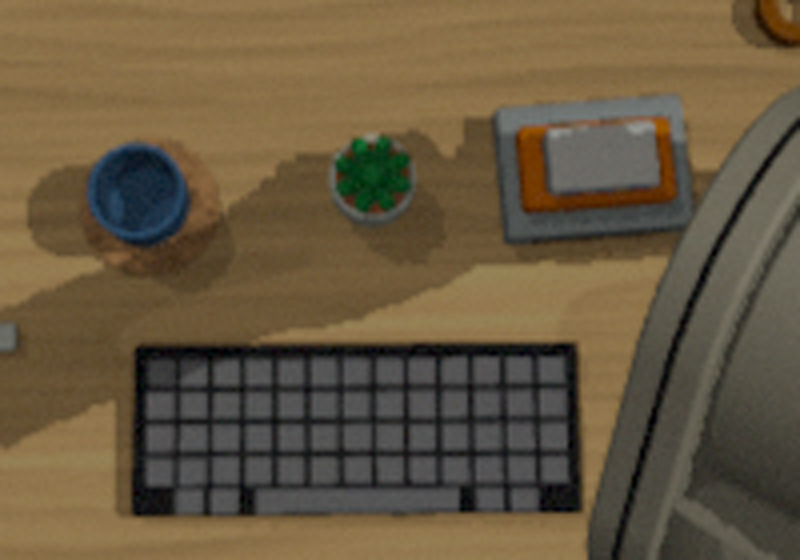

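View pics/f.png

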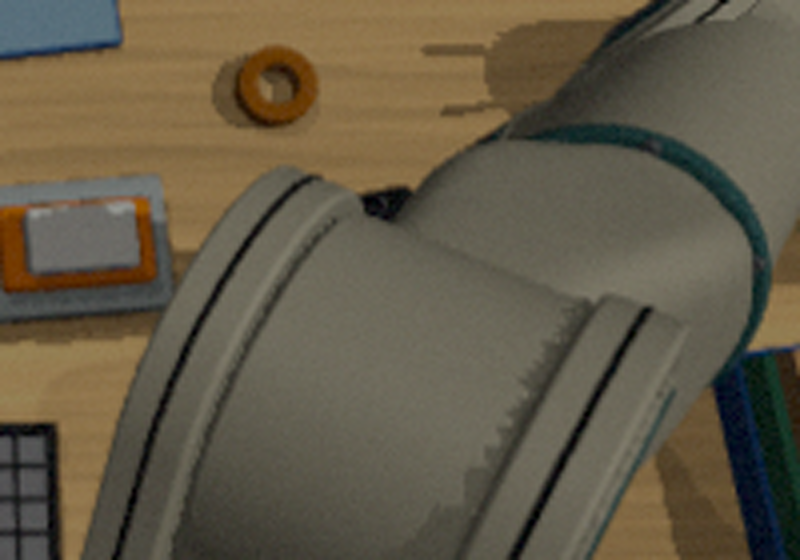

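The plant is within 2 mm of the midpoint, with the cup, drive and hub all good. The arm hides the mouse. Now the grasp.

Converted, 25 mm is 0.5, 15 mm is 0.3.

>>> tcp_steps(
  increments={"rows": [[-0.016, 0.006, 0.5, 0, 0, 0, 85], [0, 0, 0.5, 0, 0, 0, 85], [0, 0, 0.3, 0, 0, 0, 85], [0, 0, 0.09, 0, 0, 0, 85], [0, 0, 0, 0, 0, 0, 85], [0, 0, 0, 0, 0, 0, 30], [0, 0, 0, 0, 0, 0, 30], [0, 0, 0, 0, 0, 0, 30], [0, 0, 0, 0, 0, 0, 30], [0, 0, 0, 0, 0, 0, 30], [0, 0, 0, 0, 0, 0, 30], [0, 0, 0, 0, 0, 0, 30]]},
)

```text
clock: 39.2
eef_pos: [582.6, -364.0, 4.8]
tool_rot: [3.14, -0.002, 0.152]
force: [-1.4, -0.4, 6.7]
width: 56.8
gripper_force: 65.6
```

>>> tcp_steps(
  increments={"rows": [[0, 0, -0.2, 0, 0, 0, 30], [0, 0, -0.7, 0, 0, 0.0125, 30], [0, 0, -0.7, 0, 0, 0.02, 30], [0, 0, 0, 0, 0, 0.0098, 30], [0, 0, 0, 0, 0, 0, 30], [0, 0, 0, 0, 0, 0, 30], [0, 0, 0, 0, 0, 0, 30]]},
)

```text
clock: 39.9
eef_pos: [581.0, -362.5, 82.1]
tool_rot: [-3.14, 0.002, -0.017]
force: [0.2, -0.4, -1.0]
width: 56.6
gripper_force: 64.9
```

```bash
python3 g.py 430.5 -211 4 -0.017
```

```text
t 39.9 at [ 581.  -362.5   82.1] [-3.14e+00  2.00e-03 -1.70e-02] rot [-0.001  0.002  0.   ] then [-153.1 -148.9   78.1]
```

Converted, -30 mm is -0.6, -29 mm is -0.58.

>>> tcp_steps(
  increments={"rows": [[-0.28, -0.28, 0, 0, 0, 0, 30], [-0.56, -0.54, 0, 0, 0, 0, 30], [-0.6, -0.58, 0, 0, 0, 0, 30], [-0.6, -0.58, 0, 0, 0, 0, 30], [-0.5, -0.48, 0, 0, 0, 0, 30], [-0.32, -0.32, 0.2, 0, 0, 0, 30], [-0.2, -0.198, 0.4, 0, 0, 0, 30], [0, 0, 0.3, 0, 0, 0, 30], [0, 0, 0, 0, 0, 0, 30], [0, 0, 0, 0, 0, 0, 30], [0, 0, 0, 0, 0, 0, 30]]},
)

```text
clock: 41.0
eef_pos: [431.8, -212.4, 38.5]
tool_rot: [3.141, -0.001, -0.017]
force: [0.1, 1.1, -1.5]
width: 56.4
gripper_force: 64.8
```

```bash
python3 g.py 430.5 -211 4 -0.017
```

```text
t 41.0 at [ 431.8 -212.4   38.5] [ 3.141e+00 -1.000e-03 -1.700e-02] rot [ 0.001 -0.001 -0.   ] then [-1.3 -1.4 34.5]
```

Converted, 15 mm is 0.3, 12 mm is 0.24.

>>> tcp_steps(
  increments={"rows": [[-0.02, -0.016, 0.3, 0, 0, 0, 30], [0, 0, 0.24, 0, 0, 0, 30], [0, 0, 0.1, 0, 0, 0, 30], [0, 0, 0.02, 0, 0, 0, 30], [0, 0, 0, 0, 0, 0, 30], [0, 0, 0, 0, 0, 0, 30]]},
)

```text
clock: 41.6
eef_pos: [430.5, -211.1, 5.4]
tool_rot: [3.141, -0.001, -0.017]
force: [-0.9, -0.4, -1.3]
width: 56.6
gripper_force: 64.8
```

```bash
python3 g.py 430.5 -211 4 -0.017
```

```text
t 41.6 at [ 430.5 -211.1    5.4] [ 3.141e+00 -1.000e-03 -1.700e-02] rot [ 0.    -0.001 -0.   ] then [-0.  -0.1  1.4]
```

Release, lift, then back away to the right and look.

Converted, -45 mm is -0.9, -35 mm is -0.7.

>>> tcp_steps(
  increments={"rows": [[0, 0, 0.016, 0, 0, 0, 30], [0, 0, 0.012, 0, 0, 0, 30], [0, 0, 0, 0, 0, 0, 30], [0, 0, 0, 0, 0, 0, 85], [0, 0, 0, 0, 0, 0, 85], [0, 0, 0, 0, 0, 0, 85], [0, 0, 0, 0, 0, 0, 85], [0, 0, -0.3, 0, 0, 0, 85], [0, 0, -0.7, 0, 0, 0, 85], [0, 0, -0.9, 0, 0, 0, 85], [0, 0, -0.2, 0, 0, 0, 85], [0, 0, 0, 0, 0, 0, 85]]},
)

```text
clock: 42.8
eef_pos: [431.4, -211.1, 110.0]
tool_rot: [3.14, -0.003, -0.016]
force: [0.6, -0.6, -0.6]
width: 84.9
gripper_force: 0.0
```

>>> tcp_steps(
  increments={"rows": [[0, 0.4, 0, 0, 0, 0, 85], [0, 0.8, -0.2, 0, 0, 0, 85], [0, 0.9, -0.2, 0, 0, 0, 85], [0, 0.9, -0.2, 0, 0, 0, 85], [0, 0.9, 0, 0, 0, 0, 85], [0, 0.8, 0, 0, 0, 0, 85], [0, 0.8, 0, 0, 0, 0, 85], [0, 0.4, 0, 0, 0, 0, 85], [0, 0, 0, 0, 0, 0, 85], [0, 0, 0, 0, 0, 0, 85], [0, 0, 0, 0, 0, 0, 85]]},
)

```text
clock: 43.9
eef_pos: [425.6, -503.4, 137.3]
tool_rot: [-3.138, 0.001, -0.016]
force: [-0.2, 0.5, -0.6]
width: 84.8
gripper_force: 0.0
```

Run:
```python
from h import *
v=View();f=lambda b,h,zr,**k:{a:x for a,x in (v.fit(b,h,zr,**k) or {}).items() if a not in'mP'}
for n,b,h,zr in [('keyboard',[261,236,377,276],22,(13,40)),('mouse',[388,235,425,285],25,(6,45)),('dock',[354,174,403,209],28,(18,90)),('drive',[354,174,403,209],48,(40,90)),('hub',[354,174,403,209],66,(58,80)),('cup',[251,185,287,217],66,(50,80)),('plant',[310,175,332,215],60,(55,75)),('stapler',[256,122,305,141],49,(30,60)),('phone',[336,115,387,146],9,(5,20))]:print(n,f(b,h,zr))
cv2.imwrite('pics/g.png',cv2.resize(v.im[100:300,200:500],(800,533),interpolation=2))
```

```text
keyboard {'mean': array([432.6,   4.2], dtype=float32), 'c': array([433.4,   4.4]), 'wh': array([108.8, 287.7]), 'a': -0.017, 'n': 4741, 'z': 20.6}
mouse {'mean': array([ 432.5, -211.2], dtype=float32), 'c': array([ 433.1, -211.3]), 'wh': array([58.8, 97.3]), 'a': 1.554, 'n': 879, 'z': 31.6}
dock {'mean': array([ 598.2, -156.5], dtype=float32), 'c': array([ 598.4, -156.5]), 'wh': array([ 90.9, 125.1]), 'a': 0.047, 'n': 1597, 'z': 43.3}
drive {'mean': array([ 597.1, -154.9], dtype=float32), 'c': array([ 597.2, -155.1]), 'wh': array([56.2, 99.8]), 'a': 0.054, 'n': 821, 'z': 63.3}
hub {'mean': array([ 597.5, -156.3], dtype=float32), 'c': array([ 597.9, -156.3]), 'wh': array([44., 69.]), 'a': -0.027, 'n': 456, 'z': 65.6}
cup {'mean': array([585.6, 140.7], dtype=float32), 'c': array([584. , 139.4]), 'wh': array([60.7, 61.9]), 'a': 1.561, 'n': 169, 'z': 64.3}
plant {'mean': array([591.5, -10.2], dtype=float32), 'c': array([591.3, -10.2]), 'wh': array([46. , 46.7]), 'a': 1.544, 'n': 254, 'z': 62.5}
stapler {'mean': array([767. ,  94.5], dtype=float32), 'c': array([767.5,  95.8]), 'wh': array([ 30.5, 122.1]), 'a': -0.026, 'n': 537, 'z': 47.5}
phone {'mean': array([ 771.8, -124.8], dtype=float32), 'c': array([ 771.6, -124.4]), 'wh': array([ 72.1, 147.3]), 'a': 0.087, 'n': 1288, 'z': 8.7}
```

View pics/g.png

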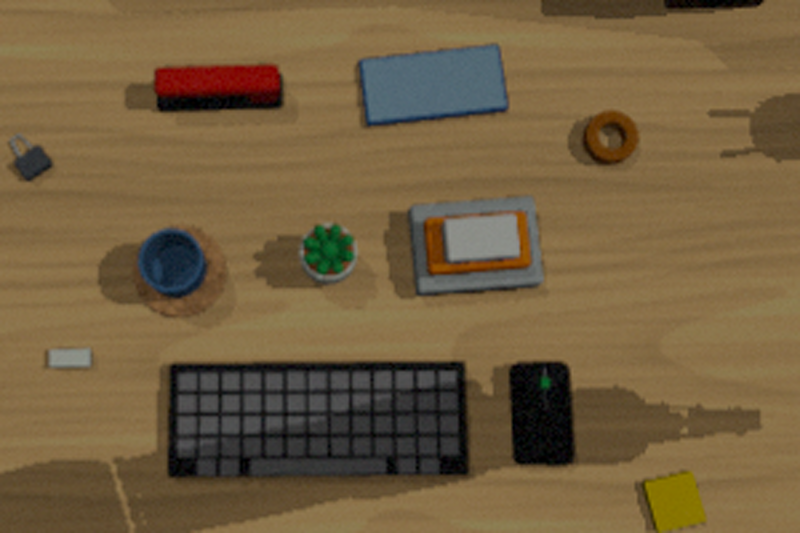

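The picture shows everything in place: mouse gap about 41 mm and 3 mm off level, stack at crop (478,243), plant at (328,250), cup at (172,262), bystanders unmoved. Handing in.

```bash
python3 -c "
from cell import ctrl;print(ctrl.finish_job())"
```

```text
the job is handed in; nothing more can be done
None
```

The desk is set out as asked and the job is handed in at about 44 s: by the last camera check all five pieces are within about 4 mm of target, the mouse gap is about 41 mm, and the stapler and phone have not moved.

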